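# Unlock the slide stage and run the tube rack to its green stop

## Robot

A 7-joint arm with a two-finger parallel gripper is mounted at the origin on the work surface. World frame = base frame: x ahead of the robot, y to its left, z up, the work surface at z = 0. Lengths are in mm, angles in rad, forces in N, time in s.
With the tool pointing down it reaches from about 425 to 825 mm from the base axis. Payload 3.6 kg.
Tool frame: the origin (TCP) lies on the mounting face of the last link; the fingertips stand 186 mm ahead of it and the grasp point (between the pads) lies 167 mm ahead of it; z points along the fingers, y is the line along which they close (so a half turn about z gives the same grasp; the last joint's range is limited). The gripper opens to 93 mm and grips with 3 to 60 N. Pads are 15 mm wide; open, the fingers measure 128 mm over their backs; the gripper's body (75 mm by 188 mm) begins 65 mm behind the grasp point.
Start: joints at [1.079, 0.615, -0.013, 1.423, 0.008, 1.103, -0.04], TCP at [291.364, -581.019, 404.74] pointing down, gripper open.
Joint ranges: [-3.12, 3.12], [-0.3, 2.06], [-1.34, 1.32], [0.26, 2.42], [-1.36, 4.5], [0.01, 1.98], [-2.84, 2.84]. Speed limits (rad/s): [2.79, 2.79, 3.14, 3.14, 3.14, 3.14, 3.14].

## Interface

Orientations are given as [roll, pitch, yaw] about the fixed x, y, z axes, in that order (R = Rz(yaw) Ry(pitch) Rx(roll)).
In Python, from cell import manip, viewer, ticket gives the robot as it stands. The module is installed in compiled form; this text tells all that it offers.
- The arm moves only by the shell command python3 -m crank 'ROWS' [FORCE]. ROWS is JSON, a list of rows, each an object with "dp": the shift along the tool's x, y, z in mm, a list of three; "dr": the turn, a rotation vector about the tool's x, y, z in degrees, a list of three; "grip": the opening, from 0 (shut) to 1 (fully open). In form: [{"dp": [dx, dy, dz], "dr": [wx, wy, wz], "grip": grip}, ...]. A call has 1 to 8 rows; each row shifts and turns the commanded pose from where the row before left it, along the tool's axes as they then stand; what a row does not reach is not made up. A row lasts 1/8 s, in which the tool goes at most 62.5 mm and 10.7 degrees, less where a joint would pass 70% of its speed; a pose out of reach is approached as far as the arm can. A call with a gripper value outside its range is refused whole. The fingers move at their own pace and stop on an object; FORCE is the grip in N (left out, the last holds). Time passes only in rows, so rows that do not move let the fingers close. It gives the time, the measured TCP pose, the force, the opening and the grip force at its end, in the units of the state.
- manip.get_state(): the state, without advancing time (a new reading comes with each control period).
- viewer.grab_frame(name): name is "scene" or "top" or "wrist"; returns a dict with "image" (384x512x3 uint8, red, green, blue), "mtx" (3x3 intrinsics, pixels), "world_from_camera" (4x4, takes a point from camera to world coordinates). Camera axes: x right, y down, z forward; pixel columns grow to the right and rows downward; lengths in mm; the calibration is good to about 2 mm. A picture is of the moment at which its call begins. There is no depth.
- ticket.close_job(): hands the job in; it is judged then, once.
The state is a dict: "t": time; "qpos": joint angles; "joint_vel": joint speeds; "joint_efforts": joint torques, N m; "ee_pos": TCP position; "ee_rot": TCP orientation; "contact_force": force on the tool from outside, world axes, zero at the start; "moment": the same for the moment, N m; "gripper_width": opening from 0.0 (shut) to 1.0 (fully open); "grasp_force": force on a finger pad.
Only numpy, scipy, OpenCV 4.12 (cv2) and the standard library are available. Lean on these libraries where they do the work, as an engineer would, in place of code of your own. Each camera call takes 0.05 s, during which the arm holds its last target. There are 200 camera calls.

## Task

On the slide stage, press the blue lock button on the carriage down with the fingertips and, keeping it down, push the carriage with its tube rack along the rails until it rests fully against the green end stop; then let the button spring up so that the carriage is locked there, and move clear. Do not pick anything up, and leave the bottle, the marker pen, the tip box and the vortex mixer where they stand.

Things in the scene. Friction and masses are not known exactly. Their poses are not given: they have to be found in the camera images.
- stage: Grey slide-stage base fixed to the bench, 200 x 440 mm and 10 mm thick, with two steel rails whose tops are 31 mm above the bench. Origin: centre of its underside, on the bench. Its y axis runs along the rails (the direction of travel); its -x side is the side nearest the robot. Placed and turned differently each time (up to 0.4 rad).
- button_top (a point): Centre of the top of the blue lock button, a flat block 44 mm (across the rails) x 50 mm (along them), on the robot's side of the carriage, 50 mm from carriage_mid across the rails. Up, its top is 66 mm above the bench and 16 mm above the black housing around it. It rides on the carriage; fingertips pressed on it also drag the carriage along by friction.
- lock_button (a joint): How far the lock button is pressed down, m: 0 up (locked), 0.008 fully down. Spring: about 3 N to start moving, 6 N fully down. Up, its tooth stands in a comb of bars (10 mm pitch) under it and the carriage has only about 4 mm of play; the carriage is free while the button is pressed more than about 3.5 mm and locks again as soon as it is let up.
- carriage_mid (a point): Middle of the carriage, an aluminium plate 170 mm across the rails x 100 mm along them, 10 mm thick; this point is 37 mm above the bench. It carries the button and, on the side away from the robot, a fixed green and white rack of microtubes 70 x 92 mm, top 84 mm above the bench. Unlocked, it needs about 1 N to slide.
- carriage (a joint): Position of the carriage along the rails, m: 0 at the middle of the stage, positive towards the stage's +y.
- green_stop_mid (a point): Middle of the green end stop, a green bar 170 mm across the rails x 22 mm along them, fixed on the stage at the carriage's height; its top is 46 mm above the bench, this point is at 37 mm. It may be at either end. When the carriage rests against it, carriage_mid is 61 mm from this point along the rails.
- orange_stop_mid (a point): Middle of the orange end stop, the same bar in orange, at the other end of the travel: not the wanted one.
- reagent_bottle: Loose amber glass bottle with white cap, 48 mm diameter, 95 mm tall, standing near the stage on the robot's side. Leave alone. Origin: centre of its underside.
- marker_pen: Loose white marker pen with black cap, 135 mm long, 14 mm thick, lying on the bench on the robot's side of the stage. Leave alone. Origin: on its underside, 47 mm from the white end; x axis along it.
- tip_box: Loose white and green box of pipette tips, 70 x 110 mm, 45 mm tall, beyond the stage. Leave alone. Origin: centre of its underside.
- vortex_mixer: Loose white vortex mixer with a black rubber cup, 110 mm diameter, 81 mm tall, beside the stage's -y end. Leave alone. Origin: centre of its underside.

How it is judged:
By the outcome, as a careful person would: the job done as asked, in the order asked, and still so for the second after the job is handed in, with the robot touching nothing.
It also fails if it takes over 48 s, if anything falls off the work surface, if the arm or the gripper's body presses on something with over 40 N, if the wrist force passes 120 N, or if a joint passes its speed limit or range.

## Working session

There is one attempt and no reset: what is moved stays moved. The work goes in short steps, Python scripts to look and compute and a shell command to move; the robot and the scene stay as the last step left them, time stands still between calls to the robot, and variables do not carry over. Pictures are saved under pics/ and viewed, at most 10 in all, crops included, and the job is handed in when it is done.

```bash
mkdir -p pics; cat > h.py <<'E'
import numpy as np, cv2
from cell import manip, viewer, ticket
def grab(n,f):
    d=viewer.grab_frame(n); cv2.imwrite('pics/'+f+'.png',cv2.cvtColor(d['image'],cv2.COLOR_RGB2BGR))
    np.savez('pics/'+f+'.npz',**d); return d
def ray(d,px,z):
    T=np.array(d['world_from_camera']);v=T[:3,:3]@np.linalg.inv(d['mtx'])@np.array([px[0],px[1],1.])
    o=T[:3,3]; return o+v*(z-o[2])/v[2]
E
python3 - <<'E'
from h import *
a=grab('top','top1');b=grab('scene','scene1')
cv2.imwrite('pics/both.png',cv2.resize(np.hstack([a['image'],b['image']])[:,:,::-1],(800,300)))
s=manip.get_state();print(s)
E
```

```text
{'t': 0.1, 'qpos': array([ 1.07952339,  0.61583585, -0.01263119,  1.42472531,  0.00808537,
        1.10341585, -0.04039688]), 'joint_vel': array([ 1.79070039e-03, -2.75181267e-03, -2.75407437e-04, -2.98449550e-03,
        3.95389695e-04, -1.36335367e-03, -1.17937147e-05]), 'joint_efforts': array([ 6.76168675e-04, -4.60043764e+01,  2.09653066e-01, -1.66245586e+01,
       -6.12075557e-02,  1.68833445e-02,  1.17621389e-04]), 'ee_pos': array([ 291.23977849, -580.78848826,  403.69222888]), 'ee_rot': array([-3.13925783e+00,  7.82316420e-06,  4.64846831e-01]), 'contact_force': array([-0.91276699,  0.50297764, -0.28986562]), 'moment': array([-0.02440229,  0.00138274,  0.02370543]), 'grasp_force': 0.0, 'gripper_width': 1.0059728090541462}
```

View pics/top1.png

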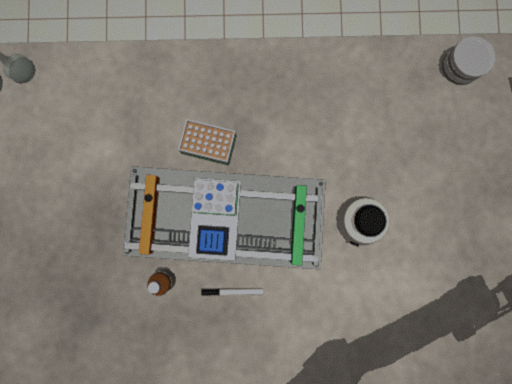

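View pics/scene1.png

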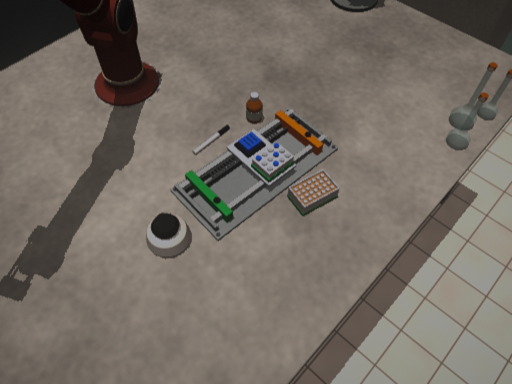

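The top view shows the blue button at about (212,240), the green stop at (299,225) on the stage's -y end and the orange stop at (148,215). The bottle is at (159,284), the pen at (232,292) and the mixer at (367,221). The carriage has to travel towards -y.

```bash
cat >> h.py <<'E'
def blob(d,lo,hi,z,roi=None):
    h=cv2.cvtColor(d['image'],cv2.COLOR_RGB2HSV); m=cv2.inRange(h,np.array(lo),np.array(hi))
    if roi is not None:
        k=np.zeros_like(m);x0,y0,x1,y1=roi;k[y0:y1,x0:x1]=255;m&=k
    m=cv2.morphologyEx(m,cv2.MORPH_CLOSE,np.ones((5,5)))
    c=max(cv2.findContours(m,0,2)[0],key=cv2.contourArea)
    P=np.array([ray(d,p,z)[:2] for p in c[:,0]],np.float32)
    r=cv2.minAreaRect(P); B=cv2.boxPoints(r); e=[B[1]-B[0],B[2]-B[1]];l=max(e,key=np.linalg.norm);
    if l[0]<0:l=-l
    return np.round(r[0],1),np.round(r[1],1),round(float(np.arctan2(l[1],l[0])),3)
def tip():
    s=manip.get_state();from scipy.spatial.transform import Rotation as R
    M=R.from_euler('xyz',s['ee_rot']).as_matrix();return s,M,s['ee_pos']+M[:,2]*186
E
python3 - <<'E'
from h import *
d=dict(np.load('pics/top1.npz'))
g=blob(d,(50,100,40),(80,255,255),46,(270,170,330,280));o=blob(d,(5,150,80),(20,255,255),46,(120,160,175,265))
b=blob(d,(105,120,30),(125,255,255),66,(192,222,236,260))
bt=blob(d,(5,120,30),(20,255,200),50,(140,265,175,300))
print(g,o,b,bt)
s,M,t=tip();print(t,M.round(3))
u=np.subtract(g[0],o[0]);u/=np.linalg.norm(u);print('u',u,np.arctan2(u[1],u[0]))
B=np.array(b[0]);print('along to stop mid',u@(np.array(g[0])-B), 'travel',u@(np.array(g[0])-B)-61)
for n,p,z in(('pen1',(202,292),10),('pen2',(263,291),10),('cap',(154,287),95),('vort',(370,221),81)):print(n,ray(d,p,z))
E
```

```text
(array([ 510.3, -126. ]), array([ 23.2, 166.7]), -0.085) (array([538.8, 195.1]), array([ 22.6, 165.6]), -0.09) (array([482. ,  57.2]), array([52.2, 46.2]), 1.485) (array([394.6, 167.8]), array([44.6, 41.5]), 0.569)
[ 291.04379743 -580.40094438  217.69273586] [[ 0.894  0.448 -0.001]
 [ 0.448 -0.894  0.002]
 [-0.    -0.002 -1.   ]]
u [-0.08840984 -0.99608418] -1.6593217455189122
along to stop mid 179.98062396099633 travel 118.98062396099633
pen1 [366.27356372  85.63177696  10.        ]
pen2 [365.84511421 -48.51623991  10.        ]
cap [394.63935867 167.54601793  95.        ]
vort [ 515.53169427 -267.32459799   81.        ]
```

```bash
python3 -m crank '[{"dp":[0,0,0],"dr":[0,0,10.5],"grip":0},{"dp":[0,0,0],"dr":[0,0,10.5],"grip":0},{"dp":[0,0,0],"dr":[0,0,10.5],"grip":0},{"dp":[9,-46,0],"dr":[0,0,0],"grip":0},{"dp":[9,-46,0],"dr":[0,0,0],"grip":0},{"dp":[9,-46,0],"dr":[0,0,0],"grip":0},{"dp":[9,-46,0],"dr":[0,0,0],"grip":0},{"dp":[9,-46,0],"dr":[0,0,0],"grip":0}]' 5
python3 -m crank '[{"dp":[9,-46,0],"dr":[0,0,0],"grip":0},{"dp":[9,-46,0],"dr":[0,0,0],"grip":0},{"dp":[9,-46,0],"dr":[0,0,0],"grip":0},{"dp":[9,-46,0],"dr":[0,0,0],"grip":0},{"dp":[9,-46,0],"dr":[0,0,0],"grip":0},{"dp":[9,-46,0],"dr":[0,0,0],"grip":0},{"dp":[9,-46,0],"dr":[0,0,0],"grip":0},{"dp":[9,-46,0],"dr":[0,0,0],"grip":0}]'
python3 - <<'E'
from h import *
s,M,t=tip();print(t,s['contact_force'],s['ee_rot'],M.round(3).tolist());d=grab('wrist','w1')
print('todo tool axes',M.T@(np.array([482,57.2,80])-t))
E
```

```text
t: 1.1
ee_pos: [356.0, -354.0, 404.4]
ee_rot: [-3.141, 0.0, -0.085]
contact_force: [0.0, 0.6, 0.0]
gripper_width: 0.192
grasp_force: 0.0
t: 2.1
ee_pos: [458.8, 6.4, 404.6]
ee_rot: [3.141, 0.0, -0.085]
contact_force: [0.4, -0.3, 0.4]
gripper_width: 0.006
grasp_force: 0.0
[458.6653372    6.3475156  218.60005304] [ 0.37818424 -0.34270475  0.40007302] [ 3.14149822e+00  4.51277034e-04 -8.50261613e-02] [[0.996, -0.085, -0.0], [-0.085, -0.996, -0.0], [-0.0, 0.0, -1.0]]
todo tool axes [ 18.99432667 -52.66353207 138.5865228 ]
```

View pics/w1.png

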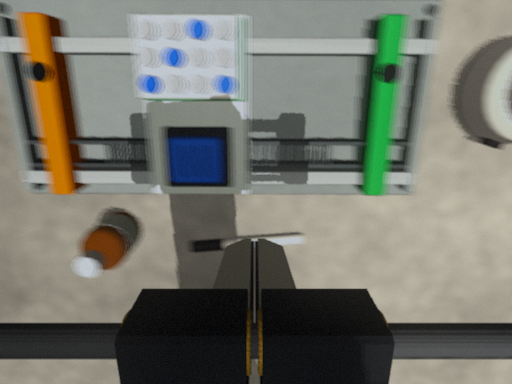

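The wrist view shows the button centred near (197,157), the green stop at (385,105) on the right, and the fingers closed. I'll cross-check the button position in this view and move above it.

```bash
python3 - <<'E'
from h import *
d=dict(np.load('pics/w1.npz'))
print(blob(d,(105,120,30),(125,255,255),66,(160,115,235,190)),blob(d,(50,100,40),(80,255,255),46,(355,10,420,200)))
E
python3 -m crank '[{"dp":[5,-13,20],"dr":[0,0,0],"grip":0},{"dp":[5,-13,30],"dr":[0,0,0],"grip":0},{"dp":[5,-13,30],"dr":[0,0,0],"grip":0},{"dp":[4,-13,30],"dr":[0,0,0],"grip":0},{"dp":[0,0,24],"dr":[0,0,0],"grip":0},{"dp":[0,0,0],"dr":[0,0,0],"grip":0}]'
python3 -c "
from h import *
s,M,t=tip();print(t,s['contact_force'])"
```

```text
(array([483.6,  58.2]), array([54.1, 46.1]), 1.486) (array([ 511.9, -122. ]), array([ 32.2, 167.9]), -0.072)
t: 2.9
ee_pos: [481.3, 55.0, 269.2]
ee_rot: [3.14, 0.005, -0.085]
contact_force: [-0.1, -0.5, -0.4]
gripper_width: 0.007
grasp_force: 0.0
[480.3570807   54.82216505  83.18677167] [-0.07899218 -0.4946048  -0.39229541]
```

```bash
python3 -m crank '[{"dp":[1,-2,8],"dr":[0,0,0],"grip":0},{"dp":[0,0,6],"dr":[0,0,0],"grip":0},{"dp":[0,0,4],"dr":[0,0,0],"grip":0},{"dp":[0,0,4],"dr":[0,0,0],"grip":0},{"dp":[0,0,3],"dr":[0,0,0],"grip":0},{"dp":[0,0,0],"dr":[0,0,0],"grip":0}]'
python3 -c "
from h import *
s,M,t=tip();print(t,s['contact_force'])"
```

```text
t: 3.65
ee_pos: [483.3, 57.0, 246.0]
ee_rot: [-3.142, -0.0, -0.085]
contact_force: [-0.2, -0.8, 4.7]
gripper_width: 0.007
grasp_force: 2.5
[483.39817934  56.95683373  60.00824416] [-0.22381418 -0.7956793   4.72249229]
```

```bash
python3 -m crank '[{"dp":[0,0,2],"dr":[0,0,0],"grip":0},{"dp":[0,0,1],"dr":[0,0,0],"grip":0},{"dp":[0,0,0],"dr":[0,0,0],"grip":0}]'
python3 -c "
from h import *
s,M,t=tip();print(t,s['contact_force'])"
```

```text
t: 4.03
ee_pos: [483.2, 56.9, 244.3]
ee_rot: [-3.141, -0.001, -0.085]
contact_force: [-2.8, -1.3, 14.3]
gripper_width: 0.001
grasp_force: 7.2
[483.4308203   56.95910726  58.27914546] [-2.81177962 -1.33198546 14.30015671]
```

```bash
python3 -m crank '[{"dp":[0,3,0],"dr":[0,0,0],"grip":0},{"dp":[0,6,0],"dr":[0,0,0],"grip":0},{"dp":[0,8,0],"dr":[0,0,0],"grip":0},{"dp":[0,8,0],"dr":[0,0,0],"grip":0},{"dp":[0,8,0],"dr":[0,0,0],"grip":0},{"dp":[0,5,0],"dr":[0,0,0],"grip":0},{"dp":[0,2,0],"dr":[0,0,0],"grip":0},{"dp":[0,0,0],"dr":[0,0,0],"grip":0}]'
python3 - <<'E'
from h import *
s,M,t=tip();print(t,s['contact_force'])
d=grab('top','top2')
print(blob(d,(105,120,30),(125,255,255),58,(192,170,270,225)))
x=cv2.resize(d['image'][150:300,110:340,::-1],None,fx=3,fy=3);cv2.imwrite('pics/c2.png',x)
E
```

```text
t: 5.03
ee_pos: [479.8, 17.3, 244.3]
ee_rot: [-3.141, -0.001, -0.085]
contact_force: [-4.0, -0.2, 15.1]
gripper_width: 0.006
grasp_force: 7.4
[479.93266561  17.33428546  58.27234822] [-3.97894847 -0.19421575 15.1149372 ]
(array([550.8,  45.4]), array([11.3, 11.3]), 0.45)
```

View pics/c2.png

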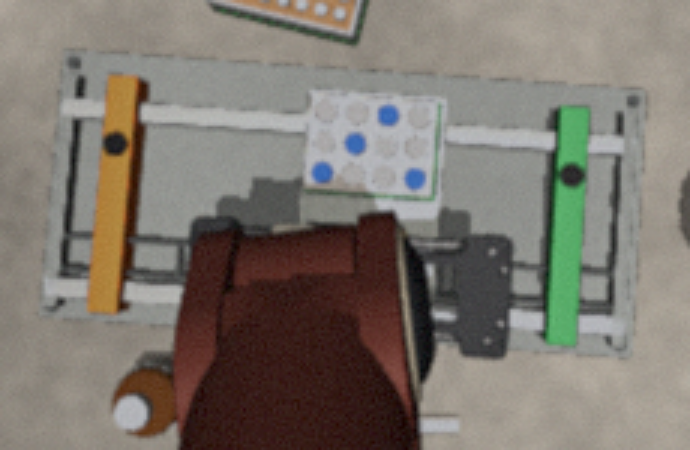

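The rack now spans about columns 305-445 of the crop, so the carriage followed the fingers about 40 mm towards the green stop. Continuing.

```bash
python3 -m crank '[{"dp":[0,5,0],"dr":[0,0,0],"grip":0},{"dp":[0,9,0],"dr":[0,0,0],"grip":0},{"dp":[0,11,0],"dr":[0,0,0],"grip":0},{"dp":[0,11,0],"dr":[0,0,0],"grip":0},{"dp":[0,11,0],"dr":[0,0,0],"grip":0},{"dp":[0,11,0],"dr":[0,0,0],"grip":0},{"dp":[0,7,0],"dr":[0,0,0],"grip":0},{"dp":[0,4,0],"dr":[0,0,0],"grip":0}]'
python3 -m crank '[{"dp":[0,2,0],"dr":[0,0,0],"grip":0},{"dp":[0,2,0],"dr":[0,0,0],"grip":0},{"dp":[0,0,0],"dr":[0,0,0],"grip":0}]'
python3 -m crank '[{"dp":[0,2,0],"dr":[0,0,0],"grip":0},{"dp":[0,2,0],"dr":[0,0,0],"grip":0},{"dp":[0,0,0],"dr":[0,0,0],"grip":0}]'
python3 -m crank '[{"dp":[0,2,0],"dr":[0,0,0],"grip":0},{"dp":[0,2,0],"dr":[0,0,0],"grip":0},{"dp":[0,0,0],"dr":[0,0,0],"grip":0}]'
```

```text
t: 6.08
ee_pos: [473.7, -51.6, 244.3]
ee_rot: [-3.141, -0.0, -0.085]
contact_force: [-2.5, 1.6, 15.9]
gripper_width: -0.0
grasp_force: 7.7
t: 6.45
ee_pos: [473.4, -55.5, 244.3]
ee_rot: [-3.141, -0.0, -0.085]
contact_force: [-2.6, 0.4, 14.8]
gripper_width: 0.002
grasp_force: 7.7
t: 6.82
ee_pos: [473.0, -59.4, 244.3]
ee_rot: [-3.141, -0.0, -0.085]
contact_force: [-4.0, 0.2, 15.0]
gripper_width: 0.01
grasp_force: 7.8
t: 7.2
ee_pos: [472.7, -63.1, 244.3]
ee_rot: [-3.141, -0.0, -0.085]
contact_force: [-3.9, 1.7, 15.4]
gripper_width: 0.005
grasp_force: 7.8
```

```bash
python3 -m crank '[{"dp":[0,2,0],"dr":[0,0,0],"grip":0},{"dp":[0,0,0],"dr":[0,0,0],"grip":0}]'
python3 -m crank '[{"dp":[0,2,0],"dr":[0,0,0],"grip":0},{"dp":[0,0,0],"dr":[0,0,0],"grip":0}]'
python3 - <<'E'
from h import *
s,M,t=tip();print(t,s['contact_force'])
d=grab('top','top3')
x=cv2.resize(d['image'][160:280,170:340,::-1],None,fx=4.5,fy=4.5);cv2.imwrite('pics/c3.png',x)
E
```

```text
t: 7.45
ee_pos: [472.7, -63.6, 244.2]
ee_rot: [-3.139, -0.0, -0.083]
contact_force: [-3.6, 4.7, 15.8]
gripper_width: 0.006
grasp_force: 7.9
t: 7.7
ee_pos: [472.6, -64.1, 244.3]
ee_rot: [-3.137, -0.0, -0.082]
contact_force: [-2.1, 7.5, 16.8]
gripper_width: 0.001
grasp_force: 7.9
[472.74152954 -63.19135786  58.27348675] [-2.14211394  7.5477017  16.8300311 ]
```

View pics/c3.png

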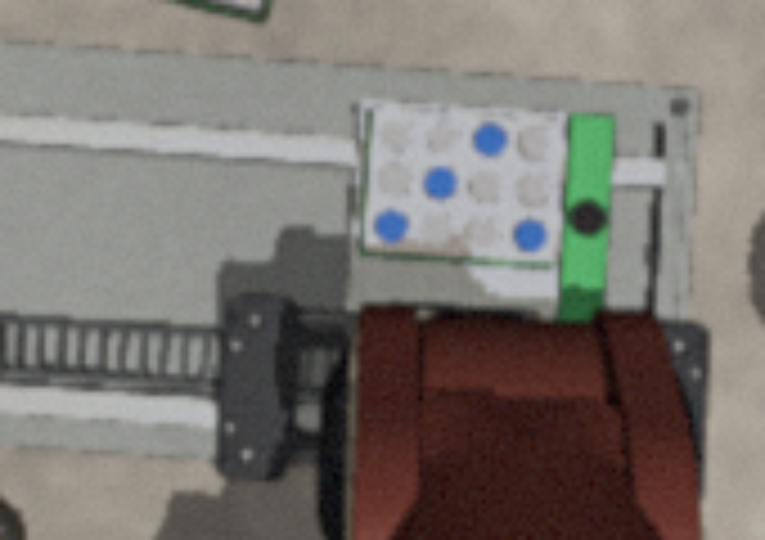

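The carriage sits flush against the green bar (no gap at about column 560), and the lateral force has risen to 7.5 N. Lifting straight up.

```bash
python3 -m crank '[{"dp":[0,0,-3],"dr":[0,0,0],"grip":0},{"dp":[0,0,-4],"dr":[0,0,0],"grip":0},{"dp":[0,0,-6],"dr":[0,0,0],"grip":0},{"dp":[0,0,-15],"dr":[0,0,0],"grip":0},{"dp":[0,0,-30],"dr":[0,0,0],"grip":0},{"dp":[0,0,-40],"dr":[0,0,0],"grip":0},{"dp":[0,0,-40],"dr":[0,0,0],"grip":0},{"dp":[-10,-30,-20],"dr":[0,0,0],"grip":0}]'
python3 -m crank '[{"dp":[-5,-30,0],"dr":[0,0,0],"grip":0},{"dp":[-5,-30,0],"dr":[0,0,0],"grip":0},{"dp":[0,-30,0],"dr":[0,0,0],"grip":0},{"dp":[0,0,0],"dr":[0,0,0],"grip":0},{"dp":[0,0,0],"dr":[0,0,0],"grip":0}]'
python3 - <<'E'
from h import *
s,M,t=tip();print(t,s['contact_force'])
d=grab('wrist','w4');e=grab('top','top4')
x=cv2.resize(e['image'][140:310,120:400,::-1],None,fx=2.8,fy=2.8);cv2.imwrite('pics/c4.png',x)
E
```

```text
t: 8.75
ee_pos: [465.5, -39.7, 402.7]
ee_rot: [3.139, -0.004, -0.092]
contact_force: [0.1, 1.0, -0.6]
gripper_width: 0.007
grasp_force: 0.0
t: 9.38
ee_pos: [462.8, 52.2, 400.5]
ee_rot: [3.14, 0.001, -0.087]
contact_force: [1.0, -0.9, 0.4]
gripper_width: 0.005
grasp_force: 0.0
[462.62406512  51.93256407 214.49556504] [ 1.0204172  -0.90225456  0.37702227]
```

View pics/w4.png

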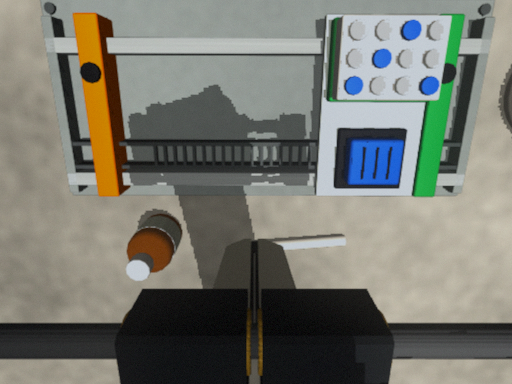

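View pics/c4.png

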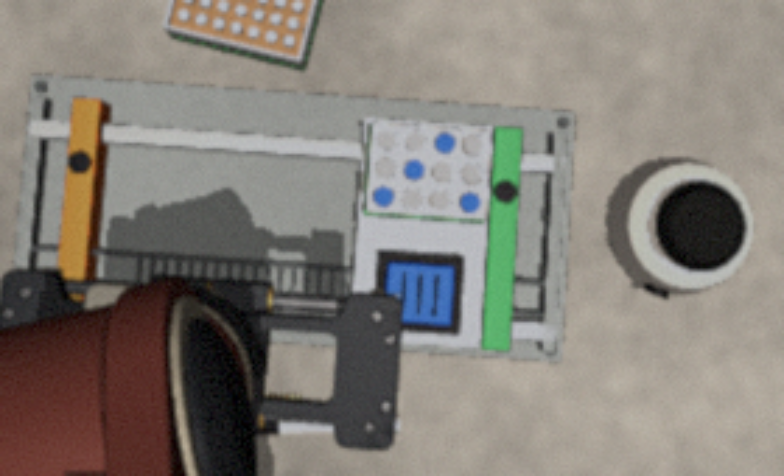

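Both views show the carriage edge flush against the green bar, with the button uncovered at wrist (375,160) and the bottle, pen and mixer undisturbed. One check of the button's height and of the gap.

```bash
python3 - <<'E'
from h import *
w=dict(np.load('pics/w4.npz'));t=dict(np.load('pics/top4.npz'));t1=dict(np.load('pics/top1.npz'))
u=np.array([-.0884,-.9961]);n=np.array([.9961,-.0884])
for z in(58,66):
  a=blob(w,(105,120,30),(125,255,255),z,(335,125,410,190));b=blob(t,(105,120,30),(125,255,255),z,(255,228,288,262));print(z,a,b)
  g=np.array([510.3,-126]);print((g-a[0])@u,(g-b[0])@u)
E
```

```text
58 (array([470.7, -64.1]), array([54.6, 45.8]), 1.484) (array([471.1, -62.4]), array([52.7, 46.3]), 1.462)
58.15795 59.88668
66 (array([472.6, -61.4]), array([53.3, 44.7]), 1.484) (array([471.7, -62. ]), array([52.1, 45.8]), 1.462)
61.01537999999999 60.338159999999995
```

```bash
python3 -c "
from cell import ticket
print(ticket.close_job())"
```

```text
the job is handed in; nothing more can be done
None
```

The carriage is against the green stop (button-to-stop distance along the rails measured at 60–61 mm, 61 expected), the button looks sprung up from two camera views, the arm is clear, and the job is handed in with no verdict returned.

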